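Open the carving-disc case and hold its lid up

TASK

Someone across the bench wants a carving disc from the red case, whose lid may or may not be caught by its catch; you cannot see which. Leaving the orange release alone at first, tug the lid up gently by its black bar to find out: if it comes up freely just keep lifting; if it is caught do not force it, but slide the orange release fully to its open end and then lift. Raise the lid to about 50 degrees by its bar and finish holding it there, still gripping the bar, as it falls shut when let go; leave the other things on the bench undisturbed.

Things in the scene. Friction and masses are not known exactly. Their poses are not given: they have to be found in the camera images.
- case: red steel case fixed on the bench, 200 (x) x 320 (y) x 100 mm tall, with a 6 mm thick red lid on top; origin at the centre of its underside on the bench. x points from its hinge side (towards the robot) to its far side with the bar and catch, y along its width, z up. It is turned up to 0.25 rad about z.
- hinge_line (a point): point on the lid's hinge axis, level with the middle of the bar; 100 mm to -x of the case's origin, 90 mm to its -y, 100 mm above the bench. The axis runs along the case's y, along the top edge nearest the robot.
- lid (a joint): opening angle of the lid, rad: 0 shut, grows as the far edge rises, stops at 1.2. The lid weighs about 0.6 kg (0.4 to 0.8) and falls shut when let go, from any angle. While caught it can rise only 5 mm at its far edge (about 0.02 rad) and then stops hard; not caught, it comes up freely with 2 to 4 N at the bar. Once the catch is cleared it stays cleared.
- handle: black bar handle of the lid; moves with the lid; its origin lies on the hinge axis at the middle of the case's width, not on the bar (use point handle_mid).
- handle_mid (a point): middle of the black bar: a round bar 12 mm thick and 110 mm long along the case's y, carried at its two ends. Shut, it is 130 mm above the bench (24 mm above the lid's top) and 235 mm to +x of the hinge line, 35 mm beyond the case's far face; it moves with the lid about the hinge line. Fingers can close on it from above, across its length, and it can turn between them.
- catch: grey catch block fixed to the case's far face, 50 (x) x 135 (y) x 40 mm, its top 85 mm above the bench. Origin on the bench under the slot that the striker enters, on the case's far face (100 mm to +x and 20 mm to +y of the case's origin); axes as the case's. The pawl inside cannot be seen.
- striker: steel tongue under the lip of the lid, reaching down into the catch block; the catch holds the lid by it. Moves with the lid; origin on the hinge axis at the middle of the case's width.
- release (a joint): travel of the orange release tab along the case's +y, m: starts between 0 and 0.003, stops at 0.020 (fully open). At 0.012 and beyond the catch is clear. It takes about 3 N to slide, and stays where it is left, which says nothing of whether the lid is caught.
- tab_mid (a point): middle of the orange release tab: 16 (x) x 12 (y) x 32 mm tall, standing on the catch block; this point is 101 mm above the bench, the tab's top 117 mm. It slides with the release, along the case's +y to open. With the release at 0 it is 126 mm to +x and 90 mm to +y of the case's origin. The block reaches 20 mm beyond the tab's open end of travel.
- grinder: angle grinder, dark red, 300 mm long, 1.8 kg, lying on the bench; bystander, not to be moved
- goggles: clear safety goggles, 80 x 170 x 70 mm; bystander, not to be moved
- tape: yellow tape measure, 75 x 40 x 70 mm; bystander, not to be moved
- offcut: wood offcut 45 x 160 x 20 mm, lying near the case's far side; bystander, not to be moved
- pencil: flat red carpenter's pencil 7 x 150 x 8 mm, lying near the case's far side; bystander, not to be moved
- wrench: steel wrench, 170 mm long; bystander, not to be moved
- glue: white glue bottle, 60 mm across, 160 mm tall; bystander, not to be moved

How it is judged:
By the outcome, as a careful person would: the job done as asked, in the order asked, and still so for the second after the job is handed in, while the arm keeps its last pose, push and grip.
It also fails if it takes over 56 s, if anything falls off the work surface, if the arm or the gripper's body presses on something with over 40 N, if the wrist force passes 120 N, or if a joint passes its speed limit or range.

ROBOT

A 7-joint arm with a two-finger parallel gripper is mounted at the origin on the work surface. World frame = base frame: x ahead of the robot, y to its left, z up, the work surface at z = 0. Lengths are in mm, angles in rad, forces in N, time in s.
With the tool pointing down it reaches from about 400 to 875 mm from the base axis. Payload 4.4 kg.
Tool frame: the origin (TCP) lies at the very end of the fingers, on their centre line; the grasp point (between the pads) lies 19 mm behind it; z points along the fingers, y is the line along which they close (so a half turn about z gives the same grasp; the last joint's range is limited). The gripper opens to 85 mm and grips with 20 to 120 N. Pads are 22 mm wide; open, the fingers measure 114 mm over their backs; the gripper's body (76 mm by 85 mm) begins 54 mm behind the grasp point. The pads swing forward as they close: fully open they stand 13 mm farther back than shut.
Start: joints at [1.102, 0.628, 0.038, 1.517, -0.027, 0.996, -0.02], TCP at [254.825, -597.981, 231.313] pointing down, gripper open.
Joint ranges: [-3.06, 3.06], [-0.37, 2.12], [-1.25, 1.32], [0.18, 2.47], [-1.1, 4.24], [0.23, 1.98], [-2.94, 2.94]. Speed limits (rad/s): [2.57, 2.57, 3.14, 3.14, 3.14, 3.14, 3.14].

INTERFACE

Orientations are given as [roll, pitch, yaw] about the fixed x, y, z axes, in that order (R = Rz(yaw) Ry(pitch) Rx(roll)).
In Python, from cell import ctrl gives the robot as it stands.
- The arm moves only by the tool step_arm, never from a script. Its argument "series" is a list that holds one entry, the list of rows, each a list of 7 numbers: the turn, a rotation vector about the tool's x, y, z as a fraction of full scale, then the shift along the tool's x, y, z as a fraction of full scale, then the closure, from 0 (fully open) to 1 (shut). In form: [[[ax, ay, az, tx, ty, tz, gripper], ...]]. A call has 1 to 12 rows; each row shifts and turns the commanded pose from where the row before left it, along the tool's axes as they then stand; what a row does not reach is not made up. Full scale, the value 1, is 150 mm for a shift and 45 degrees for a turn. A row lasts 1/10 s, in which the tool goes at most 50 mm and 8.59 degrees, less where a joint would pass 70% of its speed; a pose out of reach is approached as far as the arm can. A call with a number of a shift or a turn outside -1 to 1 is refused whole. A call with a gripper value outside its range is refused whole. The fingers move at their own pace and stop on an object; the grip force is fixed at half the most. Time passes only in rows, so rows that do not move let the fingers close. It gives the time, the measured TCP pose, the force, the opening and the grip force at its end, in the units of the state.
- ctrl.read_state(): the state, without advancing time (a new reading comes with each control period).
- ctrl.get_image(name): name is "scene" or "side" or "wrist"; returns a dict with "img" (480x640x3 uint8, red, green, blue), "fx", "fy", "cx", "cy" (pixels), "R" (3x3) and "t" (3): a world point X has camera coordinates R X + t. Camera axes: x right, y down, z forward; pixel columns grow to the right and rows downward; lengths in mm; the calibration is good to about 2 mm. The wrist camera is an equidistant fisheye: a pixel r from the principal point sees the ray r / f radians off the axis. A picture is of the moment at which its call begins. There is no depth.
- ctrl.finish_job(): hands the job in; it is judged then, once.
Trained networks look in a picture, given as the dict that the camera call returned (one of the last four; its "shot" number tells which), for a name from the list of things; names that differ only in an ending like _2 or _b are one class to them, and where a whole thing is asked for, a point or a joint stands for the part that bears it (a point fixed in the world has none). Each returns a list of dicts, best first, with "score" (0 to 1); they miss things now and then, are a little off and sometimes report something else, mostly with a low value. They report only what shows in the picture. A call takes as long as a camera call.
- ctrl.recognise(picture, thing): "centre" ([column, row] in pixels, amid what is visible of it).
The state is a dict: "clock": time; "qpos": joint angles; "qd": joint speeds; "tau": joint torques, N m; "eef_pos": TCP position; "tool_rot": TCP orientation; "force": force on the tool from outside, world axes, zero at the start; "torque": the same for the moment, N m; "width": finger opening in mm; "gripper_force": force on a finger pad.
Only numpy, scipy, OpenCV 4.12 (cv2) and the standard library are available. Lean on these libraries where they do the work, as an engineer would, in place of code of your own. Each camera call takes 0.05 s, during which the arm holds its last target. There are 200 camera calls.

## Working session

There is one attempt and no reset: what is moved stays moved. The work goes in short steps, Python scripts to look and compute and a tool call to move; the robot and the scene stay as the last step left them, time stands still between calls to the robot, and variables do not carry over. Pictures are saved under pics/ and viewed, at most 10 in all, crops included, and the job is handed in when it is done.

Besides the shell and the picture viewer there is one more tool, called after "Call:" as a command line: name --argument value ..., lists and objects as JSON in quotes. step_arm: Moves the arm, as the interface text tells. Shift numbers are shares of 150 mm and turn numbers shares of 45 degrees, none past 1 either way. Its arguments: {"type":"object","properties":{"series":{"type":"array","items":{"type":"array","items":{"type":"array","items":{"type":"number","minimum":-1,"maximum":1}}}}},"required":["series"]}

```bash
mkdir -p pics; ls; cat > h.py <<'E'
import numpy as np, cv2
from scipy.spatial.transform import Rotation as Ro
from cell import ctrl
def save(p,n): cv2.imwrite('pics/'+n+'.png',p['img'][:,:,::-1])
def ray(p,uv):
    R=np.array(p['R']);t=np.array(p['t']);d=np.array([(uv[0]-p['cx'])/p['fx'],(uv[1]-p['cy'])/p['fy'],1.])
    return -R.T@t, R.T@d
def atz(p,uv,z):
    o,d=ray(p,uv); return o+d*(z-o[2])/d[2]
def proj(p,X):
    c=np.array(p['R'])@np.array(X,float)+np.array(p['t']); return np.array([p['fx']*c[0]/c[2]+p['cx'],p['fy']*c[1]/c[2]+p['cy']])
E
python3 - <<'E'
from h import *
s=ctrl.read_state();print(s)
for n in ['scene','side']:
    p=ctrl.get_image(n);save(p,n+'0')
    for k,z in [('case',50),('handle_mid',130),('tab_mid',101),('catch',65),('lid',106)]:
        r=ctrl.recognise(p,k)[:2]
        for q in r: print(n,k,q['score'],q['centre'],atz(p,q['centre'],z).round())
E
```

```text
pics
{'clock': 0.0, 'qpos': array([ 1.10220176,  0.62935966,  0.03844087,  1.51836333, -0.02698932,
        0.99631348, -0.01994831]), 'qd': array([ 0.00025137, -0.00016131,  0.00095674, -0.00121989,  0.00115237,
        0.0008335 ,  0.00057878]), 'tau': array([ 9.73326351e-04, -5.63389850e+01,  1.22686554e+00, -1.93441683e+01,
        1.11766104e-02,  1.07945694e-02,  5.45284649e-05]), 'eef_pos': array([ 254.57150349, -597.39054259,  230.38180615]), 'tool_rot': array([-3.13966717e+00,  3.43931619e-05,  4.02853085e-01]), 'force': array([-1.32606217,  1.45020524,  0.24034092]), 'torque': array([ 0.05741428,  0.07416279, -0.04332606]), 'gripper_force': 0.0, 'width': 85.25863522997541}
scene case 0.94 [289.8, 240.7] [476. -64.  50.]
scene handle_mid 0.62 [313.4, 263.7] [ 624. -104.  130.]
scene catch 0.57 [347.5, 240.5] [588.  49.  65.]
scene lid 0.76 [296.9, 230.7] [498. -54. 106.]
side case 0.85 [340.0, 257.0] [469. -22.  50.]
side case 0.71 [239.4, 407.3] [468. 441.  50.]
side handle_mid 0.6 [297.8, 201.7] [ 619. -104.  130.]
side catch 0.78 [278.7, 255.8] [597.  51.  65.]
side lid 0.61 [343.6, 236.9] [464. -27. 106.]
```

View pics/scene0.png

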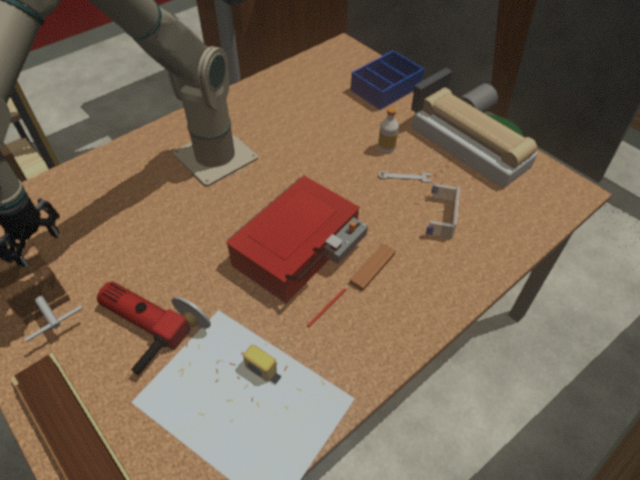

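View pics/side0.png

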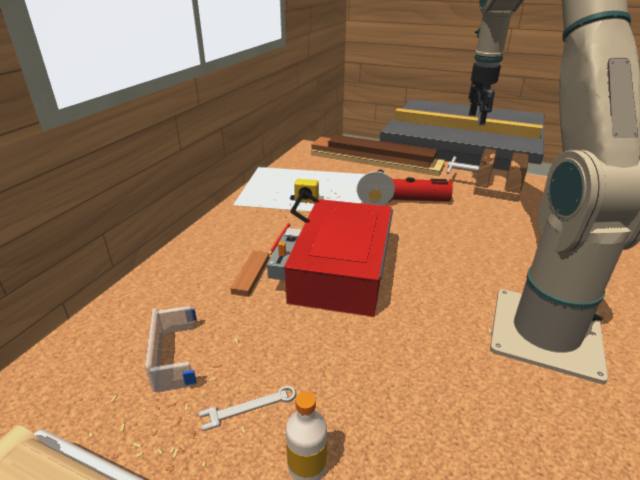

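The scene view shows the red case, lid corners near (304,179), (359,212), (230,240), (288,282), with the orange tab near (352,226). In the side view the bar is near (303,205) and the tab near (282,250). The grinder and tape lie to its -y side. Next I'll fit the case pose to these.

```bash
cat >> h.py <<'E'
def T(x,c):  # case-frame point -> world
    a=x[2]; return np.array([x[0]+np.cos(a)*c[0]-np.sin(a)*c[1], x[1]+np.sin(a)*c[0]+np.cos(a)*c[1], c[2]])
E
python3 - <<'E'
from h import *
from scipy.optimize import least_squares
ps={n:ctrl.get_image(n) for n in('scene','side')}
obs=[('scene',(-100,160,106),(304,179)),('scene',(100,160,106),(359,212)),('scene',(-100,-160,106),(230,240)),('scene',(100,-160,106),(288,282)),
('side',(-100,-160,106),(392,206)),('side',(-100,160,106),(383,270)),('side',(100,160,106),(291,262)),('side',(135,-90,130),(299,203)),('side',(126,91,110),(282,249)),('scene',(126,91,110),(352,226))]
f=lambda x:np.concatenate([proj(ps[n],T(x,c))-o for n,c,o in obs])
r=least_squares(f,[480,-50,0],loss='soft_l1',f_scale=3,x_scale=[10,10,.1])
print(r.x,r.fun.reshape(-1,2).round(1))
print('handle',T(r.x,(135,-90,130)),'tab',T(r.x,(126,91,101)))
# crops
for n in ps:
    u=proj(ps[n],T(r.x,(100,0,106)));im=ps[n]['img'].copy()
    x,y=int(u[0]),int(u[1]);c=cv2.resize(im[y-70:y+70,x-90:x+90],None,fx=4,fy=4,interpolation=cv2.INTER_CUBIC)
    for q,col in [((135,-35,130),(0,255,0)),((135,-145,130),(0,255,0)),((126,91,117),(0,255,255)),((-100,-160,106),(255,255,255)),((100,-160,106),(255,255,255)),((100,160,106),(255,255,255)),((-100,160,106),(255,255,255))]:
        v=(proj(ps[n],T(r.x,q))-[x-90,y-70])*4; cv2.circle(c,(int(v[0]),int(v[1])),4,col,1)
    cv2.imwrite(f'pics/crop_{n}.png',c[:,:,::-1])
E
```

```text
[ 4.72474832e+02 -4.58703768e+01  2.01791560e-01] [[-2.6 -4.1]
 [-1.6 -6.2]
 [-5.   2.4]
 [-4.3 -1. ]
 [-2.6 -0.8]
 [-4.2  7.3]
 [-5.8  3.7]
 [-2.  -2.1]
 [-0.  -3.6]
 [-1.2 -1.9]]
handle [ 622.77379452 -106.98683784  130.        ] tab [577.67951342  68.53668142 101.        ]
```

```bash
cd pics; python3 -c "
import cv2,numpy as np
a=cv2.imread('crop_scene.png');b=cv2.imread('crop_side.png')
cv2.imwrite('both.png',cv2.resize(np.vstack([a[60:460],b[60:460]]),(540,600)))"
```

```text
(no output)
```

View pics/both.png

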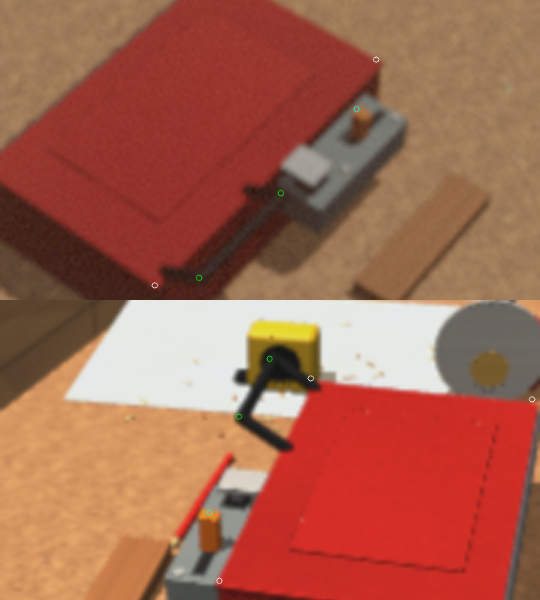

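Both crops agree with the fitted pose: the bar is about 2–6 mm from the overlay, the tab within 2 mm, and yaw is about 0.2. Next I'll turn the tool 78.5 degrees and work out the travel.

Call:
step_arm --series '[[[0,0,-0.175,0,0,0,0],[0,0,-0.175,0,0,0,0],[0,0,-0.175,0,0,0,0],[0,0,-0.175,0,0,0,0],[0,0,-0.175,0,0,0,0],[0,0,-0.175,0,0,0,0],[0,0,-0.175,0,0,0,0],[0,0,-0.175,0,0,0,0],[0,0,-0.175,0,0,0,0],[0,0,-0.175,0,0,0,0]]]'

```text
clock: 1.7
eef_pos: [254.7, -598.0, 231.3]
tool_rot: [-3.141, 0.0, 1.783]
force: [-0.2, 0.2, -0.5]
width: 85.6
gripper_force: 0.0
```

```bash
cat >> h.py <<'E'
def go(target):
    s=ctrl.read_state();R=Ro.from_euler('xyz',s['tool_rot']).as_matrix()
    d=R.T@(np.array(target)-s['eef_pos']); print('clock',s['clock'],'pos',s['eef_pos'].round(1),'rot',s['tool_rot'].round(3),'F',s['force'].round(1),'w',round(s['width'],1)); print('tool delta mm',d.round(1),'share',(d/150).round(3))
E
python3 -c "
from h import *
go([610,-109,260]);print(ctrl.read_state()['qpos'])"
```

```text
clock 1.7 pos [ 254.7 -598.   231.3] rot [-3.141  0.     1.783] F [-0.2  0.2 -0.5] w 85.6
tool delta mm [403.4 450.2 -28.7] share [ 2.689  3.001 -0.192]
[ 1.32067897  0.64596973 -0.33632347  1.51001006  0.23464555  1.02546975
  1.13695043]
```

Call:
step_arm --series '[[[0,0,0,0.18,0.2,-0.013,0],[0,0,0,0.18,0.2,-0.013,0],[0,0,0,0.18,0.2,-0.013,0],[0,0,0,0.18,0.2,-0.013,0],[0,0,0,0.18,0.2,-0.013,0],[0,0,0,0.18,0.2,-0.013,0],[0,0,0,0.18,0.2,-0.013,0],[0,0,0,0.18,0.2,-0.013,0],[0,0,0,0.18,0.2,-0.013,0],[0,0,0,0.18,0.2,-0.013,0],[0,0,0,0.18,0.2,-0.013,0],[0,0,0,0.18,0.2,-0.013,0]]]'

```text
clock: 2.9
eef_pos: [541.6, -205.8, 255.0]
tool_rot: [3.141, 0.0, 1.777]
force: [0.7, -1.0, 0.5]
width: 85.3
gripper_force: 0.0
```

Call:
step_arm --series '[[[0,0,0,0.18,0.2,-0.013,0],[0,0,0,0.18,0.2,-0.013,0],[0,0,0,0.18,0.2,-0.013,0],[0,0,0,0,0,0,0.4],[0,0,0,0,0,0,0.4]]]'

```text
clock: 3.4
eef_pos: [612.5, -108.2, 260.4]
tool_rot: [-3.141, -0.0, 1.78]
force: [-0.5, -1.0, -1.0]
width: 58.7
gripper_force: 0.0
```

```bash
cat >> h.py <<'E'
def projw(p,X):
    c=np.array(p['R'])@np.array(X,float)+np.array(p['t']); r=np.hypot(c[0],c[1]); th=np.arctan2(r,c[2])
    return np.array([p['fx']*th*c[0]/r+p['cx'],p['fy']*th*c[1]/r+p['cy']])
E
python3 - <<'E'
from h import *
go([620,-107,260]);p=ctrl.get_image('wrist')
for k in ['handle_mid','tab_mid','catch','lid']: print(k,ctrl.recognise(p,k)[:2])
x=[472.5,-45.9,.2018]
im=p['img'].copy()
for q,col in [((135,-35,130),(0,255,0)),((135,-145,130),(0,255,0)),((126,91,117),(0,255,255)),((100,-160,106),(255,255,255)),((100,160,106),(255,255,255)),((-100,160,106),(255,255,255)),((-100,-160,106),(255,255,255))]:
    v=projw(p,T(x,q));print(q,v.round()); cv2.circle(im,(int(v[0]),int(v[1])),4,col,1)
cv2.imwrite('pics/w1.png',im[:,:,::-1])
E
```

```text
clock 3.4 pos [ 612.5 -108.2  260.4] rot [-3.141 -0.     1.78 ] F [-0.5 -1.  -1. ] w 58.7
tool delta mm [-0.4  7.5  0.4] share [-0.003  0.05   0.003]
handle_mid [{'centre': [321.5, 225.2], 'score': 0.73}]
tab_mid []
catch [{'centre': [322.4, 43.2], 'score': 0.93}]
lid [{'centre': [191.5, 148.0], 'score': 0.85}, {'centre': [174.0, 428.5], 'score': 0.38}]
(135, -35, 130) [331. 165.]
(135, -145, 130) [329. 301.]
(126, 91, 117) [320.   4.]
(100, -160, 106) [288. 303.]
(100, 160, 106) [288. -63.]
(-100, 160, 106) [ 77. -26.]
(-100, -160, 106) [ 95. 295.]
```

View pics/w1.png

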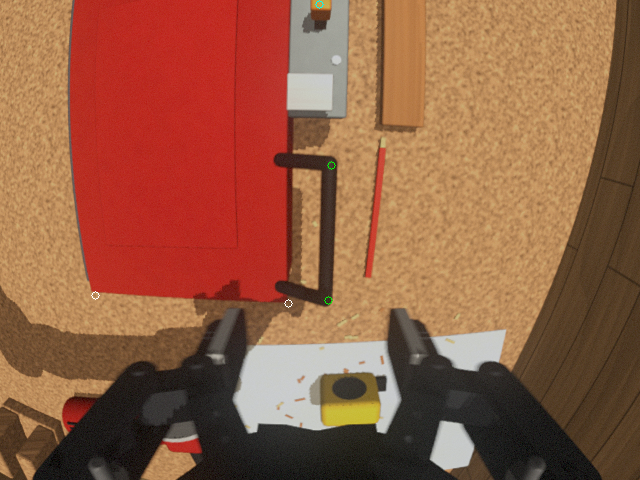

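The wrist view shows the bar from (332,160) to (327,300), within about 2 px of the fit, and the tab at (320,5). I'll descend over the bar with the fingers partly closed.

Call:
step_arm --series '[[[0,0,0,0,0.057,0,0.5],[0,0,0,0,0,0.2,0.5],[0,0,0,0,0,0.25,0.5],[0,0,0,0,0,0.2,0.5],[0,0,0,0,0,0.15,0.5],[0,0,0,0,0,0.1,0.5],[0,0,0,0,0,0.06,0.5],[0,0,0,0,0,0.03,0.5],[0,0,0,0,0,0,0.5]]]'

```text
clock: 4.55
eef_pos: [621.0, -107.7, 112.3]
tool_rot: [3.141, 0.0, 1.777]
force: [0.6, 0.2, -0.2]
width: 42.4
gripper_force: 0.0
```

Call:
step_arm --series '[[[0,0,0,0,0,0,0.7],[0,0,0,0,0,0,0.8],[0,0,0,0,0,0,1],[0,0,0,0,0,0,1],[0,0,0,0,0,0,1],[0,0,0,0,0,0,1]]]'

```text
clock: 5.15
eef_pos: [620.9, -107.7, 113.1]
tool_rot: [3.141, 0.0, 1.777]
force: [-2.1, 0.7, 6.1]
width: 9.9
gripper_force: 58.5
```

```bash
python3 -c "
from h import *
go([621,-107,111])
p=ctrl.get_image('wrist');save(p,'w2')"
```

```text
clock 5.15 pos [ 620.9 -107.7  113.1] rot [3.141 0.    1.777] F [-2.1  0.7  6.1] w 9.9
tool delta mm [0.7 0.2 2.1] share [0.005 0.001 0.014]
```

View pics/w2.png

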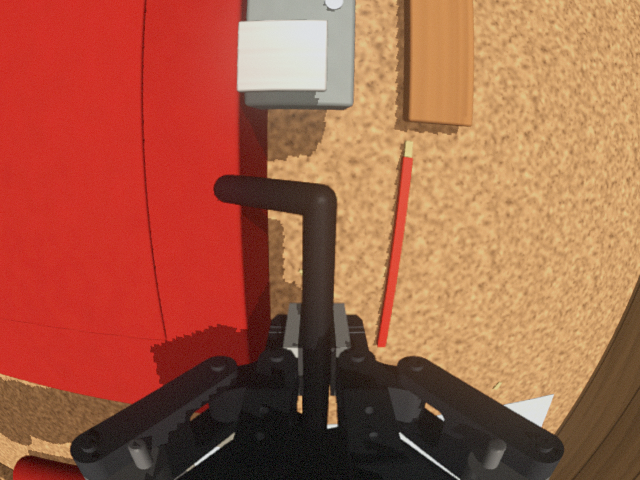

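The bar sits between the pads in the view, from (320,190) down to the fingers at (320,420). Now a gentle tug in small steps.

Call:
step_arm --series '[[[0,0,0,0,0,-0.007,1],[0,0,0,0,0,-0.007,1],[0,0,0,0,0,-0.007,1],[0,0,0,0,0,0,1]]]'

```text
clock: 5.6
eef_pos: [620.7, -107.8, 115.0]
tool_rot: [3.142, 0.0, 1.777]
force: [1.3, -0.2, -3.0]
width: 9.8
gripper_force: 58.4
```

Call:
step_arm --series '[[[0,0,0,0,0,-0.007,1],[0,0,0,0,0,-0.007,1],[0,0,0,0,0,0,1]]]'

```text
clock: 5.9
eef_pos: [620.4, -107.8, 117.3]
tool_rot: [-3.141, 0.0, 1.777]
force: [0.7, -1.1, -4.3]
width: 10.2
gripper_force: 58.4
```

Call:
step_arm --series '[[[0,0,0,0,0,-0.007,1],[0,0,0,0,0,0,1]]]'

```text
clock: 6.1
eef_pos: [620.2, -107.8, 118.3]
tool_rot: [-3.141, 0.0, 1.777]
force: [-1.3, -1.3, -3.9]
width: 9.9
gripper_force: 58.4
```

Call:
step_arm --series '[[[0,0,0,0,0,-0.007,1],[0,0,0,0,0,0,1]]]'

```text
clock: 6.3
eef_pos: [620.2, -107.8, 118.7]
tool_rot: [-3.141, -0.0, 1.777]
force: [1.1, -1.7, -9.6]
width: 9.9
gripper_force: 58.7
```

Call:
step_arm --series '[[[0,0,0,0,0,-0.006,1],[0,0,0,0,0,0,1]]]'

```text
clock: 6.5
eef_pos: [620.1, -107.8, 119.0]
tool_rot: [-3.14, -0.0, 1.777]
force: [3.1, -2.6, -18.7]
width: 9.7
gripper_force: 58.3
```

Force rose to about 19 N with almost no further rise, so the lid is caught. I'll ease it down, let go of the bar and go to the release.

Call:
step_arm --series '[[[0,0,0,0,0,0.02,1],[0,0,0,0,0,0.02,1],[0,0,0,0,0,0.014,1],[0,0,0,0,0,0,0.5],[0,0,0,0,0,0,0.5],[0,0,0,0,0,0,0.5],[0,0,0,0,0,-0.1,0.5],[0,0,0,0,0,-0.2,0.5],[0,0,0,0,0,-0.1,1],[0,0,0,0,0,0,1]]]'

```text
clock: 7.5
eef_pos: [622.8, -107.6, 175.6]
tool_rot: [3.136, 0.002, 1.777]
force: [0.0, 0.5, -0.2]
width: 14.4
gripper_force: 0.0
```

```bash
python3 -c "
from h import *
x=[472.5,-45.9,.2018]
go(T(x,(126,61,172)))"
```

```text
clock 7.5 pos [ 622.8 -107.6  175.6] rot [3.136e+00 2.000e-03 1.777e+00] F [ 0.   0.5 -0.2] w 14.4
tool delta mm [151.6  -8.2   3.2] share [ 1.01  -0.055  0.022]
```

Call:
step_arm --series '[[[0,0,0,0.2,-0.055,0,1],[0,0,0,0.3,0,0,1],[0,0,0,0.3,0,0,1],[0,0,0,0.2,0,0,1],[0,0,0,0,0,0,1],[0,0,0,0,0,0,1]]]'

```text
clock: 8.1
eef_pos: [581.3, 37.9, 171.7]
tool_rot: [-3.141, 0.0, 1.779]
force: [-0.6, -1.5, 0.6]
width: -0.0
gripper_force: 0.0
```

```bash
python3 - <<'E'
from h import *
x=[472.5,-45.9,.2018]
go(T(x,(126,61,98)))
p=ctrl.get_image('wrist');im=p['img'].copy()
print(ctrl.recognise(p,'tab_mid')[:2])
for q in [(118,84,117),(134,84,117),(134,96,117),(118,96,117),(126,61,98)]:
    v=projw(p,T(x,q)); print(q,v.round());cv2.circle(im,(int(v[0]),int(v[1])),3,(0,255,255),1)
cv2.imwrite('pics/w3.png',im[:,:,::-1])
E
```

```text
clock 8.1 pos [581.3  37.9 171.7] rot [-3.141  0.     1.779] F [-0.6 -1.5  0.6] w -0.0
tool delta mm [ 0.7  2.7 73.7] share [0.005 0.018 0.491]
[{'centre': [322.9, 214.8], 'score': 0.72}]
(118, 84, 117) [307. 234.]
(134, 84, 117) [336. 235.]
(134, 96, 117) [336. 214.]
(118, 96, 117) [307. 213.]
(126, 61, 98) [321. 261.]
```

View pics/w3.png

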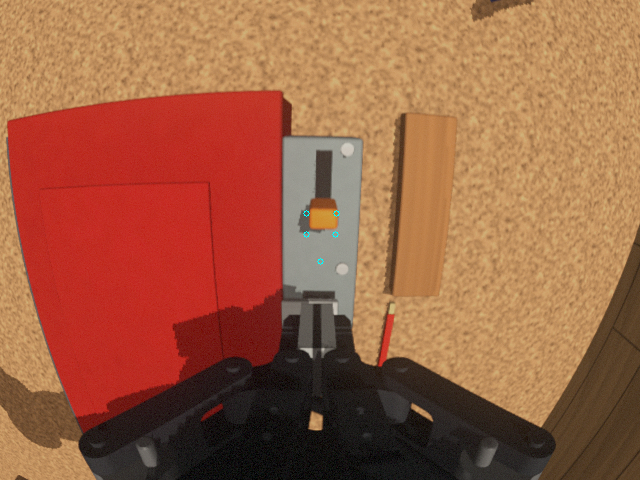

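The tab top is at (323,214), about 3 mm along +y from its zero position, with the fingers well clear on its -y side. I'll descend beside it, then push.

Call:
step_arm --series '[[[0,0,0,0.02,0.018,0.15,1],[0,0,0,0,0,0.15,1],[0,0,0,0,0,0.12,1],[0,0,0,0,0,0.06,1],[0,0,0,0,0,0,1]]]'

```text
clock: 8.7
eef_pos: [583.1, 39.5, 98.9]
tool_rot: [-3.139, 0.0, 1.775]
force: [1.0, 0.3, 0.7]
width: 0.2
gripper_force: 0.0
```

Call:
step_arm --series '[[[0,0,0,0.03,0,0,1],[0,0,0,0.03,0,0,1],[0,0,0,0.03,0,0,1],[0,0,0,0.03,0,0,1],[0,0,0,0,0,0,1]]]'

```text
clock: 9.2
eef_pos: [580.7, 59.2, 100.9]
tool_rot: [3.14, 0.0, 1.778]
force: [0.3, 0.4, 0.8]
width: -0.3
gripper_force: 0.1
```

```bash
python3 - <<'E'
from h import *
x=[472.5,-45.9,.2018]
go(T(x,(126,110-6-11,98)))
p=ctrl.get_image('wrist')
print(ctrl.recognise(p,'tab_mid')[:2])
for q in [(126,91,117),(126,110,117)]: print(projw(p,T(x,q)))
E
```

```text
clock 9.2 pos [580.7  59.2 100.9] rot [3.14  0.    1.778] F [0.3 0.4 0.8] w -0.3
tool delta mm [11.7 -1.   2.9] share [ 0.078 -0.007  0.02 ]
[{'centre': [317.2, 291.1], 'score': 0.93}]
[313.58400438 320.89297991]
[313.69724251 276.40096186]
```

Call:
step_arm --series '[[[0,0,0,0.025,0,0.01,1],[0,0,0,0.025,0,0,1],[0,0,0,0.02,0,0,1],[0,0,0,0,0,0,1]]]'

```text
clock: 9.7
eef_pos: [578.2, 69.5, 98.7]
tool_rot: [3.141, -0.0, 1.778]
force: [1.0, -1.8, 0.2]
width: 0.0
gripper_force: 1.0
```

Call:
step_arm --series '[[[0,0,0,0.01,0,0,1],[0,0,0,0.01,0,0,1],[0,0,0,0,0,0,1]]]'

```text
clock: 10.0
eef_pos: [577.6, 72.2, 98.7]
tool_rot: [3.141, -0.0, 1.777]
force: [3.1, -1.5, 0.8]
width: -0.2
gripper_force: 1.2
```

Call:
step_arm --series '[[[0,0,0,0.01,0,0,1],[0,0,0,0.01,0,0,1],[0,0,0,0,0,0,1]]]'

```text
clock: 10.3
eef_pos: [577.5, 72.5, 98.8]
tool_rot: [3.141, 0.003, 1.776]
force: [3.5, -6.6, 0.1]
width: -0.2
gripper_force: 3.6
```

```bash
python3 - <<'E'
from h import *
x=[472.5,-45.9,.2018]
go(T(x,(126,110-6-11,98)))
p=ctrl.get_image('wrist')
print(ctrl.recognise(p,'tab_mid')[:2])
for q in [(126,91,117),(126,110,117)]: print(projw(p,T(x,q)))
save(p,'w4')
E
```

```text
clock 10.3 pos [577.5  72.5  98.8] rot [3.141e+00 3.000e-03 1.776e+00] F [ 3.5 -6.6  0.1] w -0.2
tool delta mm [-1.9 -0.6  0.8] share [-0.013 -0.004  0.005]
[{'centre': [319.6, 293.1], 'score': 0.62}, {'centre': [117.3, 282.3], 'score': 0.43}]
[314.70058971 352.6547294 ]
[314.74455715 311.80228252]
```

View pics/w4.png

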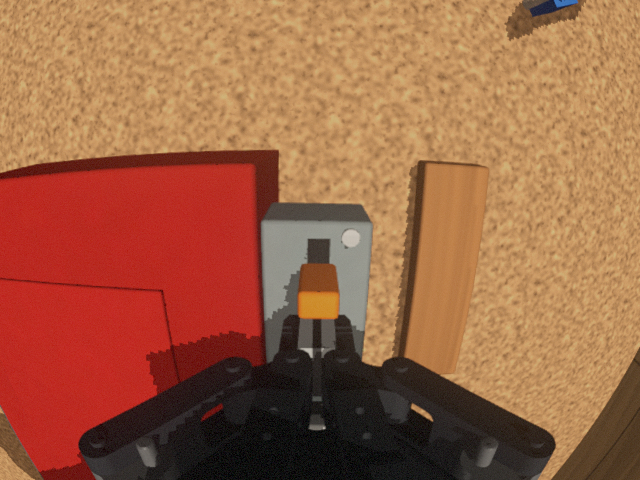

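The tab, its top now at (318,305), sits at its predicted open end and has stalled. One more small push should confirm that.

Call:
step_arm --series '[[[0,0,0,0.015,0,0,1],[0,0,0,0.01,0,0,1],[0,0,0,0,0,0,1]]]'

```text
clock: 10.7
eef_pos: [577.4, 72.6, 98.7]
tool_rot: [3.142, 0.007, 1.773]
force: [4.8, -12.3, 0.3]
width: 0.3
gripper_force: 6.6
```

It is hard against its stop, so the release is fully open. I'll back off and return above the bar.

Call:
step_arm --series '[[[0,0,0,-0.08,0,0,1],[0,0,0,-0.05,0,0,1],[0,0,0,0,0,-0.2,1],[0,0,0,0,0,-0.32,1],[0,0,0,-0.2,0,0,0.5],[0,0,0,-0.3,0,0,0.5],[0,0,0,-0.3,0,0,0.5],[0,0,0,-0.2,0,0,0.5],[0,0,0,0,0,0,0.5]]]'

```text
clock: 11.6
eef_pos: [610.4, -93.4, 176.0]
tool_rot: [-3.14, 0.002, 1.77]
force: [0.2, -0.8, -1.4]
width: 42.6
gripper_force: 0.0
```

```bash
python3 - <<'E'
from h import *
go([621,-107.5,112])
p=ctrl.get_image('wrist')
print(ctrl.recognise(p,'tab_mid')[:1])
x=[472.5,-45.9,.2018]
for q in [(126,91,117),(126,110,117)]: print(projw(p,T(x,q)))
E
```

```text
clock 11.6 pos [610.4 -93.4 176. ] rot [-3.14e+00  2.00e-03  1.77e+00] F [ 0.2 -0.8 -1.4] w 42.6
tool delta mm [-15.8   7.7  64. ] share [-0.105  0.052  0.427]
[]
[316.46101386 -18.42999728]
[316.36068324 -47.49281863]
```

Call:
step_arm --series '[[[0,0,0,-0.105,0.052,0,0.5],[0,0,0,0,0,0,0.5],[0,0,0,0,0,0.15,0.5],[0,0,0,0,0,0.13,0.5],[0,0,0,0,0,0.1,0.5],[0,0,0,0,0,0.045,0.5],[0,0,0,0,0,0,0.5]]]'

```text
clock: 12.4
eef_pos: [620.9, -100.2, 112.1]
tool_rot: [-3.14, -0.001, 1.778]
force: [-0.2, -0.1, 0.2]
width: 42.6
gripper_force: 0.0
```

Call:
step_arm --series '[[[0,0,0,0,0,0,0.7],[0,0,0,0,0,0,0.8],[0,0,0,0,0,0,1],[0,0,0,0,0,0,1],[0,0,0,0,0,0,1],[0,0,0,0,0,-0.007,1],[0,0,0,0,0,-0.007,1],[0,0,0,0,0,-0.007,1],[0,0,0,0,0,-0.007,1],[0,0,0,0,0,-0.007,1],[0,0,0,0,0,-0.007,1],[0,0,0,0,0,0,1]]]'

```text
clock: 13.6
eef_pos: [619.2, -101.8, 118.2]
tool_rot: [-3.136, -0.001, 1.777]
force: [-5.8, -0.8, -4.3]
width: 9.8
gripper_force: 58.4
```

Call:
step_arm --series '[[[0,0,0,0,0,-0.007,1],[0,0,0,0,0,-0.007,1],[0,0,0,0,0,0,1]]]'

```text
clock: 13.9
eef_pos: [618.9, -101.8, 120.2]
tool_rot: [-3.136, -0.001, 1.777]
force: [-7.2, -0.8, -5.0]
width: 10.0
gripper_force: 58.4
```

Past 120 mm with only about 5 N, so the lid is free now. I'll lift along the bar's arc.

Call:
step_arm --series '[[[0,0,0,0,-0.015,-0.081,1],[0,0,0,0,-0.02,-0.08,1],[0,0,0,0,-0.024,-0.079,1],[0,0,0,0,-0.028,-0.078,1],[0,0,0,0,-0.032,-0.076,1],[0,0,0,0,-0.036,-0.074,1],[0,0,0,0,0,0,1]]]'

```text
clock: 14.6
eef_pos: [596.6, -106.0, 192.6]
tool_rot: [-3.139, -0.001, 1.777]
force: [-5.8, 0.2, -7.0]
width: 10.2
gripper_force: 58.6
```

```bash
cat >> h.py <<'E'
def lid():
    s=ctrl.read_state();x=[472.5,-45.9,.2018];R=Ro.from_euler('xyz',s['tool_rot']).as_matrix()
    g=s['eef_pos']-18*R[:,2]; a=x[2]; d=g-np.array([x[0],x[1],0]); cx=np.cos(a)*d[0]+np.sin(a)*d[1]+100; cz=g[2]-100
    print('r',np.hypot(cx,cz),'lid deg',np.degrees(np.arctan2(cz,cx))-7.27,'F',s['force'].round(1),s['clock'])
    th=np.radians(57.27); go(np.array(s['eef_pos'])+np.array([np.cos(a)*(236.9*np.cos(th)-cx),np.sin(a)*(236.9*np.cos(th)-cx),236.9*np.sin(th)-cz]))
E
python3 -c "
from h import *
lid()"
```

```text
r 237.01513863697383 lid deg 20.541251370341115 F [-5.8  0.2 -7. ] 14.6
clock 14.6 pos [ 596.6 -106.   192.6] rot [-3.139e+00 -1.000e-03  1.777e+00] F [-5.8  0.2 -7. ] w 10.2
tool delta mm [  0.4 -81.8 -88.5] share [ 0.003 -0.545 -0.59 ]
```

Call:
step_arm --series '[[[0,0,0,0,-0.04,-0.072,1],[0,0,0,0,-0.043,-0.07,1],[0,0,0,0,-0.047,-0.068,1],[0,0,0,0,-0.05,-0.065,1],[0,0,0,0,-0.053,-0.062,1],[0,0,0,0,0,0,1]]]'

```text
clock: 15.2
eef_pos: [563.4, -112.3, 243.8]
tool_rot: [3.141, -0.001, 1.777]
force: [-5.4, 2.8, -9.4]
width: 9.7
gripper_force: 58.6
```

Call:
step_arm --series '[[[0,0,0,0,-0.057,-0.06,1],[0,0,0,0,-0.06,-0.057,1],[0,0,0,0,-0.063,-0.053,1],[0,0,0,0,-0.065,-0.05,1],[0,0,0,0,-0.05,-0.034,1],[0,0,0,0,0,0,1],[0,0,0,0,0,0,1]]]'

```text
clock: 15.9
eef_pos: [522.3, -120.1, 282.5]
tool_rot: [3.137, -0.001, 1.779]
force: [-0.6, 6.4, -5.6]
width: 9.6
gripper_force: 58.7
```

```bash
python3 -c "
from h import *
lid()
p=ctrl.get_image('side');save(p,'s5')"
```

```text
r 241.0568150139483 lid deg 49.02165285218332 F [-0.6  6.4 -5.6] 15.9
clock 15.9 pos [ 522.3 -120.1  282.5] rot [ 3.137e+00 -1.000e-03  1.779e+00] F [-0.6  6.4 -5.6] w 9.6
tool delta mm [ 0.  -5.7  1.2] share [ 0.    -0.038  0.008]
```

View pics/s5.png

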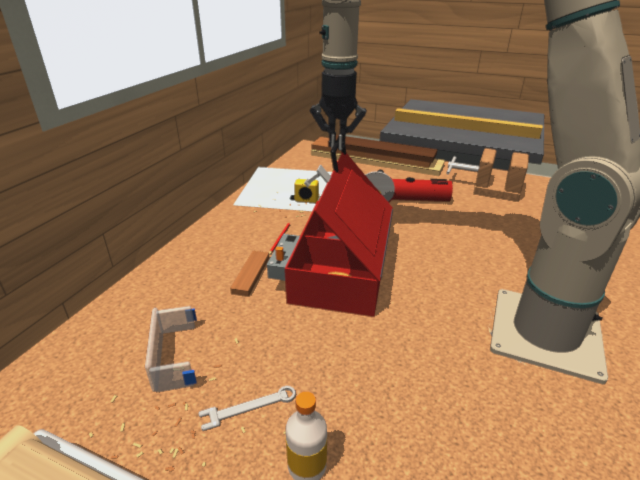

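The side view shows the lid up at about 50 degrees with the bar gripped at (335,160), the striker lifted clear, and the bystanders where they were. One tiny correction, then I'll check that it holds.

Call:
step_arm --series '[[[0,0,0,0,-0.025,0.002,1],[0,0,0,0,0,0,1],[0,0,0,0,0,0,1],[0,0,0,0,0,0,1],[0,0,0,0,0,0,1],[0,0,0,0,0,0,1],[0,0,0,0,0,0,1],[0,0,0,0,0,0,1]]]'

```text
clock: 16.75
eef_pos: [521.1, -120.4, 283.3]
tool_rot: [3.131, -0.0, 1.779]
force: [1.2, 6.6, -0.8]
width: 9.8
gripper_force: 59.1
```

```bash
python3 -c "
from h import *
lid(); print(ctrl.read_state()['gripper_force'])
print(ctrl.finish_job())"
```

```text
r 240.9891754719568 lid deg 49.36049043867756 F [ 1.2  6.6 -0.8] 16.75
clock 16.75 pos [ 521.1 -120.4  283.3] rot [ 3.131 -0.     1.779] F [ 1.2  6.6 -0.8] w 9.8
tool delta mm [ 0.  -4.5  1.9] share [ 0.    -0.03   0.013]
59.13464069366455
the job is handed in; nothing more can be done
None
```

The lid was caught (the tug stopped hard at about 19 N), so I slid the orange release fully open and lifted the lid by its bar to about 49–50 degrees; the job is handed in with the arm still gripping the bar, and nothing else on the bench appeared to have moved.

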